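Put the mixed-up cup brushes back in their own dishes

ROBOT

A 7-joint arm with a two-finger parallel gripper is mounted at the origin on the work surface. World frame = base frame: x ahead of the robot, y to its left, z up, the work surface at z = 0. Lengths are in m, angles in rad, forces in N, time in s.
With the tool pointing down it reaches from about 0.35 to 0.9 m from the base axis. Payload 7.2 kg.
Tool frame: the origin (TCP) lies midway between the tips of the shut fingers; the grasp point (between the pads) lies 19 mm behind it; z points along the fingers, y is the line along which they close (so a half turn about z gives the same grasp; the last joint's range is limited). The gripper opens to 85 mm and grips with 20 to 120 N. Pads are 22 mm wide; open, the fingers measure 114 mm over their backs; the gripper's body (76 mm by 85 mm) begins 54 mm behind the grasp point. The pads swing forward as they close: fully open they stand 13 mm farther back than shut.
Start: joints at [-1.183, 0.411, -0.013, 1.596, 0.006, 1.134, -0.082], TCP at [0.275, 0.561, 0.231] pointing down, gripper open.
Joint ranges: [-2.95, 2.95], [-0.29, 1.99], [-1.47, 1.44], [0.14, 2.54], [-1.03, 4.17], [0.13, 1.85], [-2.86, 2.86]. Speed limits (rad/s): [2.39, 2.39, 3.01, 3.01, 3.14, 3.14, 3.14].

INTERFACE

Orientations are given as a unit quaternion [x, y, z, w].
In Python, from plant import bot gives the robot as it stands. The module is installed in compiled form; this text tells all that it offers.
- The arm moves only by the shell command python3 -m pendant 'ROWS' [FORCE]. ROWS is JSON, a list of rows, each an object of numbers: "dx", "dy", "dz": the shift along the tool's x, y, z in cm; "ax", "ay", "az": the turn, a rotation vector about the tool's x, y, z in degrees; "fingers": the opening, from 0 (shut) to 1 (fully open). In form: [{"dx": .., "dy": .., "dz": .., "ax": .., "ay": .., "az": .., "fingers": ..}, ...]. A call has exactly 5 rows; each row is the pose to reach, as a shift and turn from the pose commanded when the call began, along the tool's axes at that moment; what a row does not reach only later rows make up. A row lasts 1/10 s, in which the tool goes at most 50 mm and 8.59 degrees, less where a joint would pass 70% of its speed; a pose out of reach is approached as far as the arm can. A call with a gripper value outside its range is refused whole. The fingers move at their own pace and stop on an object; FORCE is the grip in N (left out, the last holds). Time passes only in rows, so rows that repeat a pose let the fingers close, or fill a call up. It gives the time, the measured TCP pose, the force, the opening and the grip force at its end, in the units of the state.
- bot.get_obs(): the state, without advancing time (a new reading comes with each control period).
- bot.get_image(name): name is "scene" or "top" or "wrist"; returns (picture, depth): 400x640x3 uint8, red, green, blue; 400x640 float32, m along the optical axis (not along the pixel's ray), 0 where there is no reading.
- bot.camera_params(name): a dict with "fx", "fy", "cx", "cy" (pixels), "rvec" (rotation vector, rad) and "tvec" (3), from world to camera coordinates, as OpenCV has them. Camera axes: x right, y down, z forward; pixel columns grow to the right and rows downward; lengths in m; the calibration is good to about 2 mm. The wrist camera is an equidistant fisheye: a pixel r from the principal point sees the ray r / f radians off the axis. A picture is of the moment at which its call begins: read the wrist's pose just before it. camera_params takes no time and is no camera call; for the wrist camera it gives the pose at the moment of the call.
- bot.sign_off(): hands the job in; it is judged then, once.
The state is a dict: "clock": time; "joints": joint angles; "qd": joint speeds; "joint_efforts": joint torques, N m; "tcp_pos": TCP position; "tool_rot": TCP orientation; "ft_force": force on the tool from outside, world axes, zero at the start; "moment": the same for the moment, N m; "width": opening from 0.0 (shut) to 1.0 (fully open); "grasp_force": force on a finger pad.
Only numpy, scipy, OpenCV 4.12 (cv2) and the standard library are available. Lean on these libraries where they do the work, as an engineer would, in place of code of your own. Each camera call takes 0.05 s, during which the arm holds its last target. There are 200 camera calls.

TASK

The wire cup brushes have been put back in the wrong dishes: move each one to the dish painted the same colour as its cup, standing flat on the dish's floor with its nut up. A dish holds only one brush, so park a brush in the bare metal spare dish when you need room; never set one on the bench, where steel swarf would get into the wires, and set the brushes down rather than dropping them. Leave the angle grinder where it lies.

Things in the scene. Friction and masses are not known exactly. Their poses are not given: they have to be found in the camera images.
- brush_red: Wire cup brush for plain steel: red cup, bright steel wire skirt below, steel hex nut on top; loose, 0.2 to 0.34 kg. 58 mm high: skirt 0-24 mm, 65 mm wide at the foot, 53 above; cup 23-38 mm, 52 wide, flat top 43 wide; nut 38-58 mm, 22 across flats, centred: grip it there, fingertips just above the cup. Origin: centre of the underside, z up. Nut flats face +x, -x and every 60 degrees.
- brush_blue: Wire cup brush for stainless steel: blue cup, bright steel wire skirt below, steel hex nut on top; loose, 0.2 to 0.34 kg. 58 mm high: skirt 0-24 mm, 65 mm wide at the foot, 53 above; cup 23-38 mm, 52 wide, flat top 43 wide; nut 38-58 mm, 22 across flats, centred: grip it there, fingertips just above the cup. Origin: centre of the underside, z up. Nut flats face +x, -x and every 60 degrees.
- brush_yellow: Wire cup brush for brass: yellow cup, brass-coloured wire skirt below, steel hex nut on top; loose, 0.2 to 0.34 kg. 58 mm high: skirt 0-24 mm, 65 mm wide at the foot, 53 above; cup 23-38 mm, 52 wide, flat top 43 wide; nut 38-58 mm, 22 across flats, centred: grip it there, fingertips just above the cup. Origin: centre of the underside, z up. Nut flats face +x, -x and every 60 degrees.
- brush_green: Wire cup brush for aluminium: green cup, bright steel wire skirt below, steel hex nut on top; loose, 0.2 to 0.34 kg. 58 mm high: skirt 0-24 mm, 65 mm wide at the foot, 53 above; cup 23-38 mm, 52 wide, flat top 43 wide; nut 38-58 mm, 22 across flats, centred: grip it there, fingertips just above the cup. Origin: centre of the underside, z up. Nut flats face +x, -x and every 60 degrees.
- dish_red: Magnetic parts dish painted red, the place of the brush with the red cup. Starts with a brush of another colour in it. Round, open: 116 mm wide at the rim, 30 mm above the bench; flat inner floor 91 mm wide, 12 mm above the bench; walls 2.5 mm, sloping outward. Held fast to the steel bench by the magnet under it. Holds one brush. Origin: centre of the underside, at bench height, z up.
- dish_blue: Magnetic parts dish painted blue, the place of the brush with the blue cup. Starts with a brush of another colour in it. Round, open: 116 mm wide at the rim, 30 mm above the bench; flat inner floor 91 mm wide, 12 mm above the bench; walls 2.5 mm, sloping outward. Held fast to the steel bench by the magnet under it. Holds one brush. Origin: centre of the underside, at bench height, z up.
- dish_yellow: Magnetic parts dish painted yellow, the place of the brush with the yellow cup. Starts with a brush of another colour in it. Round, open: 116 mm wide at the rim, 30 mm above the bench; flat inner floor 91 mm wide, 12 mm above the bench; walls 2.5 mm, sloping outward. Held fast to the steel bench by the magnet under it. Holds one brush. Origin: centre of the underside, at bench height, z up.
- dish_green: Magnetic parts dish painted green, the place of the brush with the green cup. Starts with a brush of another colour in it. Round, open: 116 mm wide at the rim, 30 mm above the bench; flat inner floor 91 mm wide, 12 mm above the bench; walls 2.5 mm, sloping outward. Held fast to the steel bench by the magnet under it. Holds one brush. Origin: centre of the underside, at bench height, z up.
- dish_spare: Spare magnetic parts dish of bare, unpainted, silver-grey metal; clean, empty at the start, free for use. Round, open: 116 mm wide at the rim, 30 mm above the bench; flat inner floor 91 mm wide, 12 mm above the bench; walls 2.5 mm, sloping outward. Held fast to the steel bench by the magnet under it. Holds one brush. Origin: centre of the underside, at bench height, z up.
- grinder: Blue angle grinder lying right of the dishes (-y), not to be moved; 1.8 kg, 75 mm high. Origin: at bench height where motor meets gear head. Its x runs along it: disc end +103 mm, tail -200 mm; side handle reaches 152 mm to its -y. Unlisted, clear of the work: pink aerosol and water bottle (y over 0.45), spanner and green bench vice (y under -0.52).
Things that resemble listed ones, but are neither listed nor needed, are in the scene too. Several things have the shape of the dish_green; the one meant has the colours described above.

How it is judged:
At the end, for the whole second after the job is handed in: Each brush stands upright (within 0.12 rad) on the floor of its own colour's dish, centre within 16 mm of the dish's centre, underside 7 to 17 mm above the dish's underside, released and at rest; the angle grinder lies within 15 mm of where it was (horizontal distance between brush_red and dish_red below 0.016 m and z of brush_red in the frame of dish_red between 0.007 and 0.017 m and angle between each of brush_red, brush_blue, brush_yellow, brush_green's own z axis and vertical below 0.12 rad and linear speed of each of brush_red, brush_blue, brush_yellow, brush_green below 0.02 m/s and angular speed of each of brush_red, brush_blue, brush_yellow, brush_green below 0.2 rad/s and horizontal distance between brush_blue and dish_blue below 0.016 m and z of brush_blue in the frame of dish_blue between 0.007 and 0.017 m and horizontal distance between brush_yellow and dish_yellow below 0.016 m and z of brush_yellow in the frame of dish_yellow between 0.007 and 0.017 m and horizontal distance between brush_green and dish_green below 0.016 m and z of brush_green in the frame of dish_green between 0.007 and 0.017 m and distance of grinder from where it was at the start of the episode below 0.015 m); the robot touches nothing.
It fails at once if a brush is set on the bench, among the steel swarf (height (world z) of any of brush_red, brush_blue, brush_yellow, brush_green below 0.006 m).
It fails at once if a brush is dropped: let go more than 30 mm above a dish's floor ((height (world z) of brush_red above 0.042 m and contact force between the fingers and brush_red below 0.02 N) or (height (world z) of brush_blue above 0.042 m and contact force between the fingers and brush_blue below 0.02 N) or (height (world z) of brush_yellow above 0.042 m and contact force between the fingers and brush_yellow below 0.02 N) or (height (world z) of brush_green above 0.042 m and contact force between the fingers and brush_green below 0.02 N)).
It fails at once if the angle grinder is pushed more than 15 mm (distance of grinder from where it was at the start of the episode above 0.015 m).
It also fails if it takes over 138 s, if anything falls off the work surface, if the arm or the gripper's body presses on something with over 40 N, if the wrist force passes 120 N, or if a joint passes its speed limit or range.

## Working session

There is one attempt and no reset: what is moved stays moved. The work goes in short steps, Python scripts to look and compute and a shell command to move; the robot and the scene stay as the last step left them, time stands still between calls to the robot, and variables do not carry over. Pictures are saved under pics/ and viewed, at most 14 in all, crops included, and the job is handed in when it is done.

```bash
mkdir -p pics
python3 - <<'E'
from plant import bot
import cv2,numpy as np
o=bot.get_obs();print({k:np.round(v,3).tolist() for k,v in o.items()})
for n in("top","scene"):
    im,d=bot.get_image(n);cv2.imwrite(f"pics/{n}0.png",im[:,:,::-1]);np.savez(f"{n}0.npz",im=im,d=d)
    print(n,bot.camera_params(n))
E
```

```text
{'clock': 0.0, 'joints': [-1.183, 0.412, -0.013, 1.597, 0.006, 1.134, -0.082], 'qd': [0.0, 0.002, -0.001, 0.001, 0.0, -0.0, 0.0], 'joint_efforts': [-0.001, -60.065, 0.682, -29.943, 0.014, 0.011, -0.0], 'tcp_pos': [0.275, 0.561, 0.23], 'tool_rot': [0.226, 0.974, -0.001, -0.0], 'ft_force': [-0.964, -0.269, 0.221], 'moment': [-0.03, 0.003, 0.009], 'grasp_force': 0.0, 'width': 1.004}
top {'fx': 379.6183585233675, 'fy': 379.6183585233675, 'cx': 317.9378993697482, 'cy': 202.7584022323869, 'rvec': array([ 2.18754035, -2.15383402,  0.05688059]), 'tvec': array([-0.09089131,  0.63645596,  0.95862047])}
scene {'fx': 415.489276719567, 'fy': 415.489276719567, 'cx': 322.2847808314604, 'cy': 202.007932632793, 'rvec': array([ 1.08252208,  2.2622469 , -1.11718905]), 'tvec': array([ 0.47483574, -0.23060504,  1.42966298])}
```

View pics/top0.png

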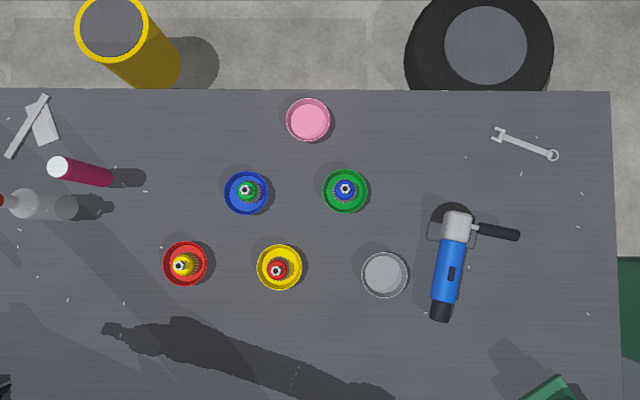

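View pics/scene0.png

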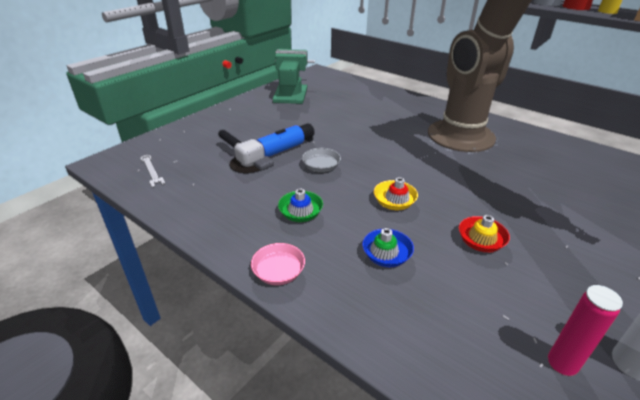

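The top view shows the dishes as follows: blue (247,192) holds green, green (345,190) holds blue, red (185,263) holds yellow and yellow (280,267) holds red. The spare is at (384,274), and the pink dish (308,120) is a decoy. The grinder is at (450,265). The job is two swaps.

```bash
cat > h.py <<'E'
import cv2,numpy as np
from plant import bot
from scipy.spatial.transform import Rotation as R
def ray(P,uv,z):
    """pixels -> points on plane height z (pinhole)"""
    Rm=cv2.Rodrigues(P["rvec"])[0];c=-Rm.T@P["tvec"]
    uv=np.atleast_2d(uv);d=np.c_[(uv[:,0]-P["cx"])/P["fx"],(uv[:,1]-P["cy"])/P["fy"],np.ones(len(uv))]@Rm
    return c+d*((z-c[2])/d[:,2])[:,None]
def cloud(P,d):
    Rm=cv2.Rodrigues(P["rvec"])[0];v,u=np.mgrid[:d.shape[0],:d.shape[1]]
    p=np.stack([(u-P["cx"])/P["fx"]*d,(v-P["cy"])/P["fy"]*d,d],-1)
    return (p-P["tvec"])@Rm
HUE={"red":(0,8),"yellow":(22,32),"green":(50,75),"blue":(105,125)}
APP={"red":(185,263),"yellow":(280,267),"green":(345,190),"blue":(247,192),"spare":(384,274)}
def near(m,c,r): 
    k=np.zeros_like(m);cv2.circle(k,c,r,255,-1);return m&k
def measure(im,d,P):
    hsv=cv2.cvtColor(im,cv2.COLOR_RGB2HSV);C=cloud(P,d);out={}
    for n,c in APP.items():
        if n=="spare": m=((C[...,2]>.02)&(C[...,2]<.04)&(d>0)).astype(np.uint8)*255
        else:
            lo,hi=HUE[n];m=cv2.inRange(hsv,(lo,110,40),(hi,255,255))
            if n=="red": m|=cv2.inRange(hsv,(172,110,40),(180,255,255))
        m=near(m,c,32)
        h=cv2.convexHull(cv2.findNonZero(m));Q=ray(P,h[:,0].astype(float),.03)[:,:2]
        (x,y),r=cv2.minEnclosingCircle(Q.astype(np.float32))
        k=near(((C[...,2]>.062)&(d>0)).astype(np.uint8)*255,c,30)>0
        nut=None
        if k.sum()>5:
            s=hsv[...,1]<70
            vv,uu=np.nonzero(k&(C[...,2]>np.median(C[k][:,2])-.006));nut=ray(P,[[uu.mean(),vv.mean()]],.07)[0,:2].round(4)
        out[n]=(np.round([x,y],4),round(r,4),nut,int(k.sum()))
    return out
E
python3 - <<'E'
from h import *
f=np.load("top0.npz");P=bot.camera_params("top")
for k,v in measure(f["im"],f["d"],P).items():print(k,v)
C=cloud(P,f["d"]);print(C[300,240],C[267,280])
E
```

```text
red (array([0.4768, 0.2588]), 0.0586, array([0.4759, 0.2589]), 82)
yellow (array([0.4725, 0.0155]), 0.0587, array([0.4681, 0.0199]), 75)
green (array([ 0.6694, -0.1483]), 0.0586, array([ 0.6716, -0.1462]), 71)
blue (array([0.6616, 0.1074]), 0.0587, array([0.6656, 0.1022]), 75)
spare (array([ 0.4584, -0.2494]), 0.0576, None, 0)
[0.38242211 0.11844911 0.00169231] [0.47414151 0.00996056 0.05180428]
```

```bash
cat >> h.py <<'E'
def to(x,y,z,yaw=None):
    """shift (cm) and turn (deg) in tool axes from measured pose; yaw = world angle of tool y"""
    o=bot.get_obs();r=R.from_quat(o["tool_rot"]);M=r.as_matrix()
    t=M.T@(np.array([x,y,z])-o["tcp_pos"])*100
    a=np.degrees(np.arctan2(M[1,1],M[0,1]))
    az=0 if yaw is None else -((yaw-a+90)%180-90)
    ty=np.degrees((r.inv()*R.from_euler("z",az*0)).as_rotvec())[:0]
    print("t",round(o["clock"],1),"tcp",np.round(o["tcp_pos"],4),"yaw %.1f tilt %.2f"%(a,np.degrees(np.arccos(-M[2,2]))),"-> d",np.round(t,2),"az %.1f"%az,"w %.3f F %.1f"%(o["width"],o["grasp_force"]))
E
python3 -m pendant '[{"dx":-5,"dy":0,"az":-8},{"dx":-17,"dy":-17,"az":-26.1},{"dx":-17,"dy":-17,"az":-26.1},{"dx":-17,"dy":-17,"az":-26.1},{"dx":-17,"dy":-17,"az":-26.1}]' 40
python3 -c "from h import *;to(.468,.02,.20,90)"
```

```text
t 0.1 tcp [0.2749 0.5608 0.2305] yaw 63.9 tilt 0.09 -> d [-41.14 -40.06   3.12] az -26.1 w 1.005 F 0.0$[0]: bad value
```

```bash
python3 -m pendant '[{"dx":-5,"dy":0,"dz":0,"ax":0,"ay":0,"az":-8,"fingers":1},{"dx":-17,"dy":-17,"dz":0,"ax":0,"ay":0,"az":-26.1,"fingers":1},{"dx":-17,"dy":-17,"dz":0,"ax":0,"ay":0,"az":-26.1,"fingers":1},{"dx":-17,"dy":-17,"dz":0,"ax":0,"ay":0,"az":-26.1,"fingers":1},{"dx":-17,"dy":-17,"dz":0,"ax":0,"ay":0,"az":-26.1,"fingers":1}]' 40
python3 -c "from h import *;to(.468,.02,.20,90)"
```

```text
clock: 0.6
tcp_pos: [0.3517, 0.3394, 0.2308]
tool_rot: [-0.0, 1.0, -0.0, -0.0]
ft_force: [1.4, 0.4, 0.4]
width: 1.001
grasp_force: 0.0
t 0.6 tcp [0.3517 0.3394 0.2308] yaw 90.0 tilt 0.04 -> d [-11.63 -31.94   3.09] az 0.0 w 1.001 F 0.0
```

```bash
python3 -m pendant '[{"dx":-8,"dy":-22,"dz":2,"ax":0,"ay":0,"az":0,"fingers":1},{"dx":-8,"dy":-22,"dz":2,"ax":0,"ay":0,"az":0,"fingers":1},{"dx":-8,"dy":-22,"dz":2,"ax":0,"ay":0,"az":0,"fingers":1},{"dx":-8,"dy":-22,"dz":2,"ax":0,"ay":0,"az":0,"fingers":1},{"dx":-8,"dy":-22,"dz":2,"ax":0,"ay":0,"az":0,"fingers":1}]' >/dev/null
python3 -m pendant '[{"dx":-3.5,"dy":-9.4,"dz":1,"ax":0,"ay":0,"az":0,"fingers":1},{"dx":-3.5,"dy":-9.4,"dz":1,"ax":0,"ay":0,"az":0,"fingers":1},{"dx":-3.5,"dy":-9.4,"dz":1,"ax":0,"ay":0,"az":0,"fingers":1},{"dx":-3.5,"dy":-9.4,"dz":1,"ax":0,"ay":0,"az":0,"fingers":1},{"dx":-3.5,"dy":-9.4,"dz":1,"ax":0,"ay":0,"az":0,"fingers":1}]' >/dev/null
python3 - <<'E'
from h import *
to(.468,.02,.20,90)
P=bot.camera_params("wrist");im,d=bot.get_image("wrist");np.savez("w1.npz",im=im,d=d,**P);print(P)
cv2.imwrite("pics/w1.png",im[:,:,::-1])
E
```

```text
t 1.6 tcp [0.4662 0.0286 0.2011] yaw 90.0 tilt 0.04 -> d [-0.18 -0.86  0.11] az 0.0 w 0.995 F 0.0
{'fx': 309.70691628693146, 'fy': 309.70691628693146, 'cx': 323.3165402410065, 'cy': 196.83010156046765, 'rvec': array([-2.04190504, -2.04285167, -0.34280273]), 'tvec': array([-0.03005576, -0.47423685,  0.1999497 ])}
```

View pics/w1.png

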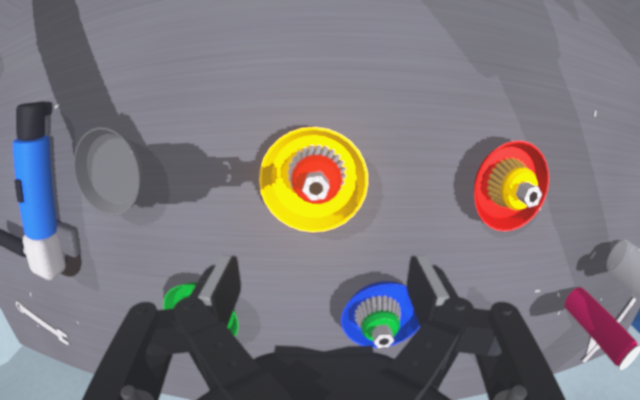

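The wrist view shows the red brush's nut at (315,188) in the yellow dish, with yellow's nut at (533,196) and green's at (384,341).

```bash
cat >> h.py <<'E'
def fray(P,uv,z):
    K=np.array([[P["fx"],0,P["cx"]],[0,P["fy"],P["cy"]],[0,0,1]],float)
    q=cv2.fisheye.undistortPoints(np.asarray(uv,float).reshape(-1,1,2),K,np.zeros(4))[:,0]
    return ray(dict(P,fx=1,fy=1,cx=0,cy=0),q,z)
def fpix(P,p):
    K=np.array([[P["fx"],0,P["cx"]],[0,P["fy"],P["cy"]],[0,0,1]],float)
    return cv2.fisheye.projectPoints(np.asarray(p,float).reshape(-1,1,3),np.asarray(P["rvec"],float),np.asarray(P["tvec"],float),K,np.zeros(4))[0].ravel()
def nut(x,y,save=None,z=.07,f=None):
    """nut centre and direction of its flats' normals (deg mod 60) from the wrist camera"""
    if f is None: P=bot.camera_params("wrist");im,d=bot.get_image("wrist")
    else: P=f;im=f["im"]
    c=fpix(P,[x,y,z]);s=6;h=24
    x0,y0=np.round(c).astype(int)-h
    b=cv2.resize(im[y0:y0+2*h,x0:x0+2*h],None,fx=s,fy=s,interpolation=cv2.INTER_CUBIC)
    hsv=cv2.cvtColor(b,cv2.COLOR_RGB2HSV)
    m=cv2.inRange(hsv,(0,0,150),(180,70,255))
    cs=cv2.findContours(m,cv2.RETR_EXTERNAL,cv2.CHAIN_APPROX_NONE)[0]
    k=min((q for q in cs if cv2.contourArea(q)>1500),key=lambda q:np.hypot(*(np.mean(q[:,0],0)-h*s)))
    k=cv2.convexHull(k)
    # equal spacing along the outline via filled mask
    g=np.zeros_like(m);cv2.drawContours(g,[k],-1,255,-1);k=max(cv2.findContours(g,cv2.RETR_EXTERNAL,cv2.CHAIN_APPROX_NONE)[0],key=len)
    Q=fray(P,(k[:,0]+.5)/s-.5+[x0,y0],z)[:,:2]
    M=cv2.moments(Q.astype(np.float32)[:,None]);cen=np.array([M["m10"],M["m01"]])/M["m00"]
    v=Q-cen;rr=np.hypot(*v.T);t=np.arctan2(v[:,1],v[:,0])
    F=np.sum((rr-rr.mean())*np.exp(6j*t));ang=np.degrees(np.angle(F))/6  # corners
    flats=(ang+30)%60
    print("nut",cen.round(4),"r %.4f %.4f"%(rr.min(),rr.max()),"flats %.1f"%flats,"strength %.5f"%(abs(F)/len(rr)))
    if save: cv2.drawContours(b,[k],-1,(255,0,255),1);cv2.imwrite(save,b[:,:,::-1])
    return cen,flats
E
python3 - <<'E'
from h import *
f=dict(np.load("w1.npz"))
nut(.468,.02,"pics/n1.png",f=f)
E
```

```text
nut [0.4671 0.0231] r 0.0111 0.0141 flats 9.7 strength 0.00018
```

View pics/n1.png

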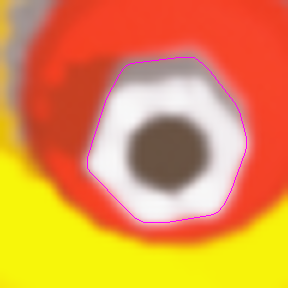

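The crop shows the hex nut, with its grey side faces on top included in the outline. I'll raise the brightness threshold so only the top face is kept.

```bash
sed -i 's/(0,0,150),(180,70,255)/(0,0,200),(180,60,255)/' h.py
python3 - <<'E'
from h import *
f=dict(np.load("w1.npz"))
c,a=nut(.468,.02,"pics/n2.png",f=f)
to(*c,.1,a); to(*c,.1,a+60);to(*c,.1,a-60)
E
```

```text
nut [0.4683 0.023 ] r 0.0111 0.0127 flats 10.5 strength 0.00024
t 1.6 tcp [0.4662 0.029  0.2012] yaw 90.1 tilt 0.04 -> d [-0.21 -0.6  10.12] az 79.6 w 1.001 F 0.0
t 1.6 tcp [0.4662 0.029  0.2012] yaw 90.1 tilt 0.04 -> d [-0.21 -0.6  10.12] az 19.6 w 1.001 F 0.0
t 1.6 tcp [0.4662 0.029  0.2012] yaw 90.1 tilt 0.04 -> d [-0.21 -0.6  10.12] az -40.4 w 1.001 F 0.0
```

View pics/n2.png

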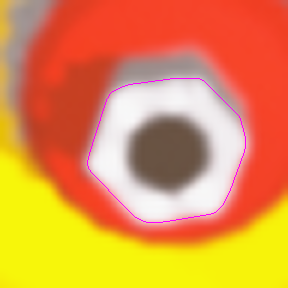

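```bash
python3 -m pendant '[{"dx":-0.2,"dy":-0.7,"dz":2,"ax":0,"ay":0,"az":19.6,"fingers":1},{"dx":-0.2,"dy":-0.7,"dz":5,"ax":0,"ay":0,"az":19.6,"fingers":1},{"dx":-0.2,"dy":-0.7,"dz":5,"ax":0,"ay":0,"az":19.6,"fingers":1},{"dx":-0.2,"dy":-0.7,"dz":5,"ax":0,"ay":0,"az":19.6,"fingers":1},{"dx":-0.2,"dy":-0.7,"dz":5,"ax":0,"ay":0,"az":19.6,"fingers":1}]' >/dev/null
python3 - <<'E'
from h import *
to(.468,.022,.052,70.5)
c,a=nut(.468,.022,"pics/n3.png")
to(*c,.052,a+60)
E
```

```text
t 2.1 tcp [0.4688 0.0218 0.1516] yaw 70.6 tilt 0.04 -> d [ 0.08 -0.01  9.96] az 0.1 w 1.000 F 0.0
nut [0.4681 0.0232] r 0.0107 0.0127 flats 11.7 strength 0.00025
t 2.2 tcp [0.4689 0.0216 0.1518] yaw 70.6 tilt 0.07 -> d [0.14 0.12 9.98] az -1.2 w 1.004 F 0.0
```

View pics/n3.png

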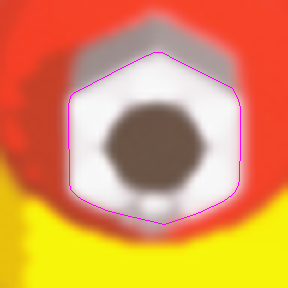

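The nut's flats now square up with the finger line and it is centred, so I'll descend and grip.

```bash
python3 -m pendant '[{"dx":0.1,"dy":0,"dz":4,"ax":0,"ay":0,"az":0,"fingers":1},{"dx":0.1,"dy":0,"dz":7,"ax":0,"ay":0,"az":0,"fingers":1},{"dx":0.1,"dy":0,"dz":9.9,"ax":0,"ay":0,"az":0,"fingers":1},{"dx":0.1,"dy":0,"dz":9.9,"ax":0,"ay":0,"az":0,"fingers":0.5},{"dx":0.1,"dy":0,"dz":9.9,"ax":0,"ay":0,"az":0,"fingers":0.1}]' 50 >/dev/null
python3 -m pendant '[{"dx":0,"dy":0,"dz":0,"ax":0,"ay":0,"az":0,"fingers":0.1},{"dx":0,"dy":0,"dz":0,"ax":0,"ay":0,"az":0,"fingers":0.1},{"dx":0,"dy":0,"dz":0,"ax":0,"ay":0,"az":0,"fingers":0.1},{"dx":0,"dy":0,"dz":0,"ax":0,"ay":0,"az":0,"fingers":0.1},{"dx":0,"dy":0,"dz":0,"ax":0,"ay":0,"az":0,"fingers":0.1}]'
python3 -c "from h import *;to(.458,-.249,.14,70.5)"
```

```text
clock: 3.2
tcp_pos: [0.4686, 0.0212, 0.0538]
tool_rot: [0.17, 0.985, 0.001, 0.001]
ft_force: [-1.7, 0.2, 8.3]
width: 0.245
grasp_force: 49.1
t 3.2 tcp [0.4686 0.0212 0.0538] yaw 70.4 tilt 0.15 -> d [ -8.09 -25.79  -8.64] az -0.1 w 0.245 F 49.1
```

```bash
python3 -m pendant '[{"dx":0,"dy":0,"dz":-2,"ax":0,"ay":0,"az":0,"fingers":0.1},{"dx":0,"dy":0,"dz":-5,"ax":0,"ay":0,"az":0,"fingers":0.1},{"dx":0,"dy":0,"dz":-9,"ax":0,"ay":0,"az":0,"fingers":0.1},{"dx":-1,"dy":-3,"dz":-9,"ax":0,"ay":0,"az":0,"fingers":0.1},{"dx":-2,"dy":-6,"dz":-9,"ax":0,"ay":0,"az":0,"fingers":0.1}]' | grep -E 'tcp|width|grasp'
python3 -m pendant '[{"dx":-1,"dy":-4,"dz":0,"ax":0,"ay":0,"az":0,"fingers":0.1},{"dx":-2.5,"dy":-8,"dz":0,"ax":0,"ay":0,"az":0,"fingers":0.1},{"dx":-4,"dy":-12,"dz":0,"ax":0,"ay":0,"az":0,"fingers":0.1},{"dx":-5,"dy":-16,"dz":0,"ax":0,"ay":0,"az":0,"fingers":0.1},{"dx":-6,"dy":-19,"dz":0,"ax":0,"ay":0,"az":0,"fingers":0.1}]' | grep -E 'tcp|width|grasp'
python3 -m pendant '[{"dx":0,"dy":-0.8,"dz":0,"ax":0,"ay":0,"az":0,"fingers":0.1},{"dx":0,"dy":-0.8,"dz":0,"ax":0,"ay":0,"az":0,"fingers":0.1},{"dx":0,"dy":-0.8,"dz":0,"ax":0,"ay":0,"az":0,"fingers":0.1},{"dx":0,"dy":-0.8,"dz":0,"ax":0,"ay":0,"az":0,"fingers":0.1},{"dx":0,"dy":-0.8,"dz":0,"ax":0,"ay":0,"az":0,"fingers":0.1}]' | grep -E 'tcp|width|grasp'
python3 - <<'E'
from h import *
to(.458,-.249,.054,70.5)
im,d=bot.get_image("wrist");cv2.imwrite("pics/w2.png",im[:,:,::-1])
E
```

```text
tcp_pos: [0.4673, -0.042, 0.1442]
width: 0.242
grasp_force: 50.1
tcp_pos: [0.4581, -0.244, 0.143]
width: 0.244
grasp_force: 50.1
tcp_pos: [0.4568, -0.2474, 0.1423]
width: 0.238
grasp_force: 50.1
t 4.7 tcp [ 0.4568 -0.2474  0.1423] yaw 70.5 tilt 0.04 -> d [-0.17 -0.12  8.83] az 0.0 w 0.238 F 50.1
```

View pics/w2.png

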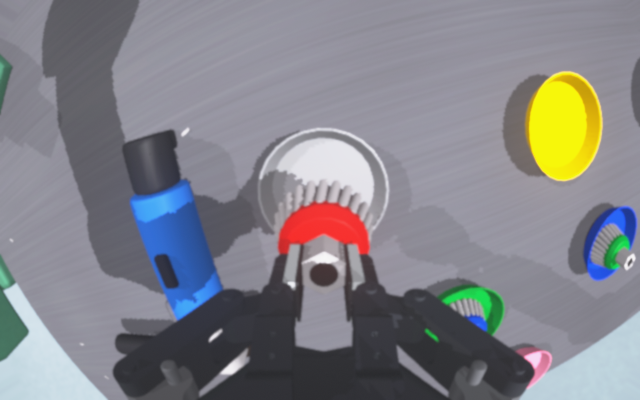

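```bash
python3 -m pendant '[{"dx":-0.2,"dy":-0.1,"dz":3,"ax":0,"ay":0,"az":0,"fingers":0.1},{"dx":-0.2,"dy":-0.1,"dz":6,"ax":0,"ay":0,"az":0,"fingers":0.1},{"dx":-0.2,"dy":-0.1,"dz":8,"ax":0,"ay":0,"az":0,"fingers":0.1},{"dx":-0.2,"dy":-0.1,"dz":8.8,"ax":0,"ay":0,"az":0,"fingers":0.1},{"dx":-0.2,"dy":-0.1,"dz":8.8,"ax":0,"ay":0,"az":0,"fingers":0.1}]' 
python3 -m pendant '[{"dx":0,"dy":0,"dz":0,"ax":0,"ay":0,"az":0,"fingers":0.1},{"dx":0,"dy":0,"dz":0,"ax":0,"ay":0,"az":0,"fingers":0.1},{"dx":0,"dy":0,"dz":0,"ax":0,"ay":0,"az":0,"fingers":0.1},{"dx":0,"dy":0,"dz":0,"ax":0,"ay":0,"az":0,"fingers":0.6},{"dx":0,"dy":0,"dz":0,"ax":0,"ay":0,"az":0,"fingers":0.6}]'
python3 -m pendant '[{"dx":0,"dy":0,"dz":0,"ax":0,"ay":0,"az":0,"fingers":0.6},{"dx":0,"dy":0,"dz":0,"ax":0,"ay":0,"az":0,"fingers":0.6},{"dx":0,"dy":0,"dz":-4,"ax":0,"ay":0,"az":0,"fingers":0.6},{"dx":0,"dy":0,"dz":-8,"ax":0,"ay":0,"az":0,"fingers":0.6},{"dx":0,"dy":0,"dz":-12,"ax":0,"ay":0,"az":0,"fingers":1}]'
python3 -c "from h import *;nut(.458,-.249);to(.476,.2589,.17,90)"
```

```text
clock: 5.25
tcp_pos: [0.4581, -0.25, 0.0543]
tool_rot: [0.17, 0.985, 0.0, -0.0]
ft_force: [-0.1, -0.4, -3.5]
width: 0.243
grasp_force: 51.3
clock: 5.75
tcp_pos: [0.4583, -0.2507, 0.0547]
tool_rot: [0.17, 0.985, -0.0, 0.0]
ft_force: [0.7, -0.4, -0.2]
width: 0.57
grasp_force: 0.0
clock: 6.25
tcp_pos: [0.4575, -0.2505, 0.1755]
tool_rot: [0.171, 0.985, -0.0, -0.0]
ft_force: [0.5, -0.7, 0.0]
width: 0.75
grasp_force: 0.0
nut [ 0.4576 -0.2482] r 0.0112 0.0130 flats 10.5 strength 0.00028
t 6.3 tcp [ 0.4604 -0.2524  0.1819] yaw 70.3 tilt 0.47 -> d [15.76 48.67  1.06] az -19.7 w 0.833 F 0.0
```

```bash
python3 -m pendant '[{"dx":7,"dy":22,"dz":0,"ax":0,"ay":0,"az":0,"fingers":1},{"dx":7,"dy":22,"dz":0,"ax":0,"ay":0,"az":0,"fingers":1},{"dx":7,"dy":22,"dz":0,"ax":0,"ay":0,"az":0,"fingers":1},{"dx":7,"dy":22,"dz":0,"ax":0,"ay":0,"az":0,"fingers":1},{"dx":7,"dy":22,"dz":0,"ax":0,"ay":0,"az":0,"fingers":1}]' >/dev/null
python3 -m pendant '[{"dx":7,"dy":22,"dz":0,"ax":0,"ay":0,"az":0,"fingers":1},{"dx":7,"dy":22,"dz":0,"ax":0,"ay":0,"az":0,"fingers":1},{"dx":7,"dy":22,"dz":0,"ax":0,"ay":0,"az":0,"fingers":1},{"dx":7,"dy":22,"dz":0,"ax":0,"ay":0,"az":0,"fingers":1},{"dx":7,"dy":22,"dz":0,"ax":0,"ay":0,"az":0,"fingers":1}]' >/dev/null
python3 -m pendant '[{"dx":1.8,"dy":4.7,"dz":0,"ax":0,"ay":0,"az":0,"fingers":1},{"dx":1.8,"dy":4.7,"dz":0,"ax":0,"ay":0,"az":0,"fingers":1},{"dx":1.8,"dy":4.7,"dz":0,"ax":0,"ay":0,"az":0,"fingers":1},{"dx":1.8,"dy":4.7,"dz":0,"ax":0,"ay":0,"az":0,"fingers":1},{"dx":1.8,"dy":4.7,"dz":0,"ax":0,"ay":0,"az":0,"fingers":1}]' >/dev/null
python3 -c "
from h import *
c,a=nut(.476,.2589,'pics/n4.png');to(*c,.054,a);to(*c,.054,a+60)"
```

```text
nut [0.4764 0.263 ] r 0.0109 0.0131 flats 15.5 strength 0.00026
t 7.8 tcp [0.4729 0.2599 0.1744] yaw 70.3 tilt 0.01 -> d [-0.22  0.41 12.04] az 54.8 w 1.001 F 0.0
t 7.8 tcp [0.4729 0.2599 0.1744] yaw 70.3 tilt 0.01 -> d [-0.22  0.41 12.04] az -5.2 w 1.001 F 0.0
```

View pics/n4.png

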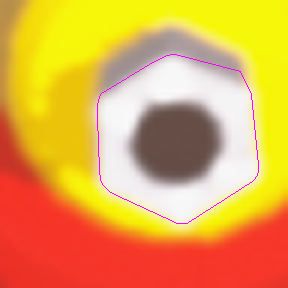

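```bash
python3 -m pendant '[{"dx":-0.3,"dy":0.2,"dz":3,"ax":0,"ay":0,"az":-5,"fingers":1},{"dx":-0.3,"dy":0.2,"dz":7,"ax":0,"ay":0,"az":-5,"fingers":1},{"dx":-0.3,"dy":0.2,"dz":10,"ax":0,"ay":0,"az":-5,"fingers":1},{"dx":-0.3,"dy":0.2,"dz":12,"ax":0,"ay":0,"az":-5,"fingers":1},{"dx":-0.3,"dy":0.2,"dz":12,"ax":0,"ay":0,"az":-5,"fingers":0.4}]' 50 >/dev/null
python3 -m pendant '[{"dx":0,"dy":0,"dz":0,"ax":0,"ay":0,"az":0,"fingers":0.1},{"dx":0,"dy":0,"dz":0,"ax":0,"ay":0,"az":0,"fingers":0.1},{"dx":0,"dy":0,"dz":0,"ax":0,"ay":0,"az":0,"fingers":0.1},{"dx":0,"dy":0,"dz":0,"ax":0,"ay":0,"az":0,"fingers":0.1},{"dx":0,"dy":0,"dz":0,"ax":0,"ay":0,"az":0,"fingers":0.1}]'
python3 -c "from h import *;to(.4725,.0155,.15,75)"
```

```text
clock: 8.85
tcp_pos: [0.4769, 0.2624, 0.0556]
tool_rot: [0.127, 0.992, 0.001, 0.001]
ft_force: [-0.0, -1.7, 7.0]
width: 0.242
grasp_force: 49.4
t 8.8 tcp [0.4769 0.2624 0.0556] yaw 75.4 tilt 0.12 -> d [ -5.82 -23.99  -9.47] az 0.4 w 0.242 F 49.4
```

```bash
python3 -m pendant '[{"dx":0,"dy":0,"dz":-2,"ax":0,"ay":0,"az":0,"fingers":0.1},{"dx":0,"dy":0,"dz":-5,"ax":0,"ay":0,"az":0,"fingers":0.1},{"dx":0,"dy":0,"dz":-9,"ax":0,"ay":0,"az":0,"fingers":0.1},{"dx":-1,"dy":-3,"dz":-9,"ax":0,"ay":0,"az":0,"fingers":0.1},{"dx":-2,"dy":-6,"dz":-9,"ax":0,"ay":0,"az":0,"fingers":0.1}]' | grep -E 'tcp|width|grasp'
python3 -m pendant '[{"dx":-1,"dy":-4,"dz":0,"ax":0,"ay":0,"az":0,"fingers":0.1},{"dx":-2,"dy":-8,"dz":0,"ax":0,"ay":0,"az":0,"fingers":0.1},{"dx":-3,"dy":-12,"dz":0,"ax":0,"ay":0,"az":0,"fingers":0.1},{"dx":-3.8,"dy":-16,"dz":0,"ax":0,"ay":0,"az":0,"fingers":0.1},{"dx":-3.8,"dy":-18,"dz":0,"ax":0,"ay":0,"az":0,"fingers":0.1}]' | grep -E 'tcp|width|grasp'
python3 -m pendant '[{"dx":0,"dy":0,"dz":0,"ax":0,"ay":0,"az":0,"fingers":0.1},{"dx":0,"dy":0,"dz":0,"ax":0,"ay":0,"az":0,"fingers":0.1},{"dx":0,"dy":0,"dz":0,"ax":0,"ay":0,"az":0,"fingers":0.1},{"dx":0,"dy":0,"dz":0,"ax":0,"ay":0,"az":0,"fingers":0.1},{"dx":0,"dy":0,"dz":0,"ax":0,"ay":0,"az":0,"fingers":0.1}]' | grep -E 'tcp|width|grasp'
python3 -c "from h import *;to(.4725,.0155,.0555,75)"
```

```text
tcp_pos: [0.4807, 0.1996, 0.1458]
width: 0.239
grasp_force: 49.9
tcp_pos: [0.4712, 0.0113, 0.1446]
width: 0.239
grasp_force: 49.9
tcp_pos: [0.4717, 0.0162, 0.1442]
width: 0.242
grasp_force: 49.9
t 10.3 tcp [0.4717 0.0162 0.1442] yaw 75.5 tilt 0.01 -> d [-0.09 -0.05  8.87] az 0.5 w 0.242 F 49.9
```

Set down, release, retreat, and travel back to the spare (red brush).

```bash
python3 -m pendant '[{"dx":-0.1,"dy":0,"dz":3,"ax":0,"ay":0,"az":0,"fingers":0.1},{"dx":-0.1,"dy":0,"dz":6,"ax":0,"ay":0,"az":0,"fingers":0.1},{"dx":-0.1,"dy":0,"dz":8,"ax":0,"ay":0,"az":0,"fingers":0.1},{"dx":-0.1,"dy":0,"dz":8.9,"ax":0,"ay":0,"az":0,"fingers":0.1},{"dx":-0.1,"dy":0,"dz":8.9,"ax":0,"ay":0,"az":0,"fingers":0.1}]' 
python3 -m pendant '[{"dx":0,"dy":0,"dz":0,"ax":0,"ay":0,"az":0,"fingers":0.1},{"dx":0,"dy":0,"dz":0,"ax":0,"ay":0,"az":0,"fingers":0.1},{"dx":0,"dy":0,"dz":0,"ax":0,"ay":0,"az":0,"fingers":0.1},{"dx":0,"dy":0,"dz":0,"ax":0,"ay":0,"az":0,"fingers":0.6},{"dx":0,"dy":0,"dz":0,"ax":0,"ay":0,"az":0,"fingers":0.6}]'
python3 -m pendant '[{"dx":0,"dy":0,"dz":0,"ax":0,"ay":0,"az":0,"fingers":0.6},{"dx":0,"dy":0,"dz":0,"ax":0,"ay":0,"az":0,"fingers":0.6},{"dx":0,"dy":0,"dz":-4,"ax":0,"ay":0,"az":0,"fingers":0.6},{"dx":0,"dy":0,"dz":-8,"ax":0,"ay":0,"az":0,"fingers":0.6},{"dx":0,"dy":0,"dz":-12,"ax":0,"ay":0,"az":0,"fingers":1}]'
python3 -c "from h import *;nut(.4725,.0155);to(.4576,-.2500,.176,70.5)"
```

```text
clock: 10.85
tcp_pos: [0.4727, 0.0152, 0.055]
tool_rot: [0.127, 0.992, -0.0, -0.0]
ft_force: [1.0, 0.9, -2.2]
width: 0.243
grasp_force: 52.6
clock: 11.35
tcp_pos: [0.4731, 0.0152, 0.0557]
tool_rot: [0.127, 0.992, 0.0, 0.0]
ft_force: [-0.1, 0.1, -0.5]
width: 0.57
grasp_force: 0.0
clock: 11.85
tcp_pos: [0.4722, 0.0149, 0.1766]
tool_rot: [0.127, 0.992, -0.0, -0.0]
ft_force: [1.1, 0.4, -0.0]
width: 0.753
grasp_force: 0.0
nut [0.472  0.0175] r 0.0109 0.0128 flats 15.4 strength 0.00027
t 11.9 tcp [0.4756 0.0149 0.1827] yaw 75.3 tilt 0.46 -> d [ -4.97 -26.08   0.62] az 4.8 w 0.837 F 0.0
```

```bash
python3 -m pendant '[{"dx":-1,"dy":-5,"dz":0,"ax":0,"ay":0,"az":4.8,"fingers":1},{"dx":-2,"dy":-10,"dz":0,"ax":0,"ay":0,"az":4.8,"fingers":1},{"dx":-3,"dy":-15,"dz":0,"ax":0,"ay":0,"az":4.8,"fingers":1},{"dx":-4,"dy":-20,"dz":0,"ax":0,"ay":0,"az":4.8,"fingers":1},{"dx":-5,"dy":-24,"dz":0,"ax":0,"ay":0,"az":4.8,"fingers":1}]' >/dev/null
python3 -m pendant '[{"dx":0,"dy":-2,"dz":3,"ax":0,"ay":0,"az":0,"fingers":1},{"dx":0,"dy":-2,"dz":3,"ax":0,"ay":0,"az":0,"fingers":1},{"dx":0,"dy":-2,"dz":3,"ax":0,"ay":0,"az":0,"fingers":1},{"dx":0,"dy":-2,"dz":3,"ax":0,"ay":0,"az":0,"fingers":1},{"dx":0,"dy":-2,"dz":3,"ax":0,"ay":0,"az":0,"fingers":1}]' >/dev/null
python3 -c "from h import *;c,a=nut(.4576,-.2482);to(c[0],c[1]-.0025,.056,a+60)"
```

```text
nut [ 0.4566 -0.2478] r 0.0106 0.0130 flats 12.4 strength 0.00027
t 12.9 tcp [ 0.4547 -0.2477  0.146 ] yaw 70.7 tilt 0.08 -> d [-0.25 -0.19  9.  ] az -1.7 w 1.000 F 0.0
```

```bash
python3 -m pendant '[{"dx":-0.2,"dy":-0.2,"dz":3,"ax":0,"ay":0,"az":-1,"fingers":0.7},{"dx":-0.2,"dy":-0.2,"dz":6,"ax":0,"ay":0,"az":-1,"fingers":0.7},{"dx":-0.2,"dy":-0.2,"dz":8,"ax":0,"ay":0,"az":-1,"fingers":0.7},{"dx":-0.2,"dy":-0.2,"dz":9,"ax":0,"ay":0,"az":-1,"fingers":0.7},{"dx":-0.2,"dy":-0.2,"dz":9,"ax":0,"ay":0,"az":-1,"fingers":0.4}]' 50 >/dev/null
python3 -m pendant '[{"dx":0,"dy":0,"dz":0,"ax":0,"ay":0,"az":0,"fingers":0.1},{"dx":0,"dy":0,"dz":0,"ax":0,"ay":0,"az":0,"fingers":0.1},{"dx":0,"dy":0,"dz":0,"ax":0,"ay":0,"az":0,"fingers":0.1},{"dx":0,"dy":0,"dz":0,"ax":0,"ay":0,"az":0,"fingers":0.1},{"dx":0,"dy":0,"dz":0,"ax":0,"ay":0,"az":0,"fingers":0.1}]'
python3 -c "from h import *;to(.4768,.2588,.156,None)"
```

```text
clock: 13.95
tcp_pos: [0.4559, -0.2513, 0.0564]
tool_rot: [0.16, 0.987, 0.0, 0.001]
ft_force: [-1.5, 2.3, 7.2]
width: 0.24
grasp_force: 49.5
t 13.9 tcp [ 0.4559 -0.2513  0.0564] yaw 71.6 tilt 0.12 -> d [14.1  49.07 -9.97] az 0.0 w 0.240 F 49.5
```

```bash
python3 -m pendant '[{"dx":0,"dy":0,"dz":-2,"ax":0,"ay":0,"az":0,"fingers":0.1},{"dx":0,"dy":0,"dz":-5,"ax":0,"ay":0,"az":0,"fingers":0.1},{"dx":0,"dy":0,"dz":-9,"ax":0,"ay":0,"az":0,"fingers":0.1},{"dx":1,"dy":3,"dz":-11,"ax":0,"ay":0,"az":0,"fingers":0.1},{"dx":2,"dy":6,"dz":-11,"ax":0,"ay":0,"az":0,"fingers":0.1}]' | grep -E 'tcp|width|grasp'
python3 -m pendant '[{"dx":1.2,"dy":4.5,"dz":0,"ax":0,"ay":0,"az":0,"fingers":0.1},{"dx":2.5,"dy":9,"dz":0,"ax":0,"ay":0,"az":0,"fingers":0.1},{"dx":3.7,"dy":13.5,"dz":0,"ax":0,"ay":0,"az":0,"fingers":0.1},{"dx":5,"dy":18,"dz":0,"ax":0,"ay":0,"az":0,"fingers":0.1},{"dx":6,"dy":22,"dz":0,"ax":0,"ay":0,"az":0,"fingers":0.1}]' | grep -E 'tcp|width|grasp'
python3 -m pendant '[{"dx":1.2,"dy":4.5,"dz":0,"ax":0,"ay":0,"az":0,"fingers":0.1},{"dx":2.5,"dy":9,"dz":0,"ax":0,"ay":0,"az":0,"fingers":0.1},{"dx":3.7,"dy":13.5,"dz":0,"ax":0,"ay":0,"az":0,"fingers":0.1},{"dx":5,"dy":17,"dz":0,"ax":0,"ay":0,"az":0,"fingers":0.1},{"dx":6,"dy":20,"dz":0,"ax":0,"ay":0,"az":0,"fingers":0.1}]' | grep -E 'tcp|width|grasp'
python3 -m pendant '[{"dx":0,"dy":1,"dz":0,"ax":0,"ay":0,"az":0,"fingers":0.1},{"dx":0,"dy":1,"dz":0,"ax":0,"ay":0,"az":0,"fingers":0.1},{"dx":0,"dy":1,"dz":0,"ax":0,"ay":0,"az":0,"fingers":0.1},{"dx":0,"dy":1,"dz":0,"ax":0,"ay":0,"az":0,"fingers":0.1},{"dx":0,"dy":1,"dz":0,"ax":0,"ay":0,"az":0,"fingers":0.1}]' | grep -E 'tcp|width|grasp'
python3 -c "from h import *;to(.4768,.2588,.057,None)"
```

```text
tcp_pos: [0.4564, -0.1888, 0.1684]
width: 0.241
grasp_force: 50.0
tcp_pos: [0.4669, 0.042, 0.1655]
width: 0.244
grasp_force: 49.9
tcp_pos: [0.473, 0.2508, 0.1653]
width: 0.235
grasp_force: 49.9
tcp_pos: [0.4772, 0.2564, 0.1654]
width: 0.239
grasp_force: 50.0
t 15.9 tcp [0.4772 0.2564 0.1654] yaw 71.5 tilt 0.02 -> d [ 0.12  0.22 10.84] az 0.0 w 0.239 F 50.0
```

```bash
python3 -m pendant '[{"dx":0.1,"dy":0.2,"dz":3,"ax":0,"ay":0,"az":0,"fingers":0.1},{"dx":0.1,"dy":0.2,"dz":6,"ax":0,"ay":0,"az":0,"fingers":0.1},{"dx":0.1,"dy":0.2,"dz":9,"ax":0,"ay":0,"az":0,"fingers":0.1},{"dx":0.1,"dy":0.2,"dz":10,"ax":0,"ay":0,"az":0,"fingers":0.1},{"dx":0.1,"dy":0.2,"dz":10.9,"ax":0,"ay":0,"az":0,"fingers":0.1}]' 
python3 -m pendant '[{"dx":0,"dy":0,"dz":0,"ax":0,"ay":0,"az":0,"fingers":0.1},{"dx":0,"dy":0,"dz":0,"ax":0,"ay":0,"az":0,"fingers":0.1},{"dx":0,"dy":0,"dz":0,"ax":0,"ay":0,"az":0,"fingers":0.1},{"dx":0,"dy":0,"dz":0,"ax":0,"ay":0,"az":0,"fingers":0.6},{"dx":0,"dy":0,"dz":0,"ax":0,"ay":0,"az":0,"fingers":0.6}]'
python3 -m pendant '[{"dx":0,"dy":0,"dz":0,"ax":0,"ay":0,"az":0,"fingers":0.6},{"dx":0,"dy":0,"dz":0,"ax":0,"ay":0,"az":0,"fingers":0.6},{"dx":0,"dy":0,"dz":-4,"ax":0,"ay":0,"az":0,"fingers":0.6},{"dx":0,"dy":0,"dz":-8,"ax":0,"ay":0,"az":0,"fingers":0.6},{"dx":0,"dy":0,"dz":-12,"ax":0,"ay":0,"az":0,"fingers":1}]'
python3 -c "from h import *;nut(.4768,.2588);to(.6656,.1022,.176,None)"
```

```text
clock: 16.45
tcp_pos: [0.4767, 0.2596, 0.0561]
tool_rot: [0.16, 0.987, -0.0, -0.0]
ft_force: [-16.2, -0.3, 53.0]
width: 0.24
grasp_force: 57.4
clock: 16.95
tcp_pos: [0.4772, 0.2605, 0.057]
tool_rot: [0.16, 0.987, 0.001, 0.001]
ft_force: [0.0, -0.4, 0.3]
width: 0.568
grasp_force: 0.0
clock: 17.45
tcp_pos: [0.4764, 0.2599, 0.1776]
tool_rot: [0.16, 0.987, -0.0, -0.0]
ft_force: [0.1, 0.0, -0.6]
width: 0.752
grasp_force: 0.0
nut [0.478  0.2623] r 0.0109 0.0129 flats 11.7 strength 0.00029
t 17.5 tcp [0.4795 0.2615 0.1844] yaw 71.6 tilt 0.51 -> d [-22.69  -9.23   0.89] az 0.0 w 0.835 F 0.0
```

```bash
python3 -m pendant '[{"dx":-4,"dy":-1.6,"dz":0,"ax":0,"ay":0,"az":0,"fingers":1},{"dx":-8,"dy":-3.2,"dz":0,"ax":0,"ay":0,"az":0,"fingers":1},{"dx":-13,"dy":-5,"dz":0,"ax":0,"ay":0,"az":0,"fingers":1},{"dx":-18,"dy":-7,"dz":0,"ax":0,"ay":0,"az":0,"fingers":1},{"dx":-22.5,"dy":-9.2,"dz":0,"ax":0,"ay":0,"az":0,"fingers":1}]' >/dev/null
python3 -m pendant '[{"dx":0,"dy":0,"dz":2,"ax":0,"ay":0,"az":0,"fingers":1},{"dx":0,"dy":0,"dz":2,"ax":0,"ay":0,"az":0,"fingers":1},{"dx":0,"dy":0,"dz":2,"ax":0,"ay":0,"az":0,"fingers":1},{"dx":0,"dy":0,"dz":2,"ax":0,"ay":0,"az":0,"fingers":1},{"dx":0,"dy":0,"dz":2,"ax":0,"ay":0,"az":0,"fingers":1}]' >/dev/null
python3 -c "
from h import *
c,a=nut(.6656,.1022,'pics/n5.png');to(c[0],c[1]-.0025,.056,a);to(c[0],c[1]-.0025,.056,a+60)"
```

```text
nut [0.665  0.1078] r 0.0070 0.0129 flats 27.3 strength 0.00016
t 18.6 tcp [0.6559 0.1079 0.1573] yaw 71.7 tilt 0.08 -> d [-0.93  0.02 10.13] az 44.4 w 0.998 F 0.0
t 18.6 tcp [0.6559 0.1079 0.1573] yaw 71.7 tilt 0.08 -> d [-0.93  0.02 10.13] az -15.6 w 0.998 F 0.0
```

View pics/n5.png

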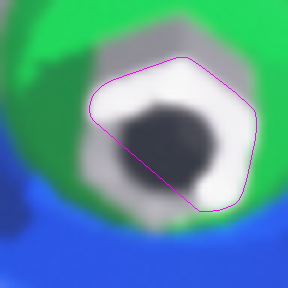

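Part of the nut's top face is in shadow. The hole is centred at (167,147) and the right flat leans about 9°, so I'll turn +9° and look again.

```bash
python3 -m pendant '[{"dx":-1,"dy":-0.2,"dz":0,"ax":0,"ay":0,"az":5,"fingers":1},{"dx":-1,"dy":-0.2,"dz":2,"ax":0,"ay":0,"az":9,"fingers":1},{"dx":-1,"dy":-0.2,"dz":2,"ax":0,"ay":0,"az":9,"fingers":1},{"dx":-1,"dy":-0.2,"dz":2,"ax":0,"ay":0,"az":9,"fingers":1},{"dx":-1,"dy":-0.2,"dz":2,"ax":0,"ay":0,"az":9,"fingers":1}]' >/dev/null
python3 -c "
from h import *
c,a=nut(.665,.1052,'pics/n6.png');to(.665,.1027,.056,a);to(.665,.1027,.056,a+60)"
```

```text
nut [0.6662 0.1055] r 0.0110 0.0127 flats 1.0 strength 0.00025
t 19.1 tcp [0.6652 0.102  0.1373] yaw 62.7 tilt 0.07 -> d [0.05 0.05 8.13] az 61.7 w 1.001 F 0.0
t 19.1 tcp [0.6652 0.102  0.1373] yaw 62.7 tilt 0.07 -> d [0.05 0.05 8.13] az 1.7 w 1.001 F 0.0
```

View pics/n6.png

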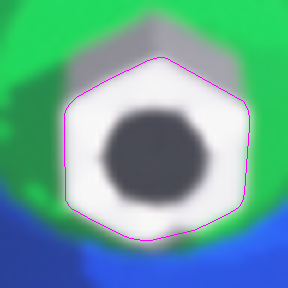

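```bash
python3 -m pendant '[{"dx":0,"dy":0,"dz":3,"ax":0,"ay":0,"az":1.5,"fingers":1},{"dx":0,"dy":0,"dz":5,"ax":0,"ay":0,"az":1.5,"fingers":1},{"dx":0,"dy":0,"dz":7,"ax":0,"ay":0,"az":1.5,"fingers":1},{"dx":0,"dy":0,"dz":8.1,"ax":0,"ay":0,"az":1.5,"fingers":1},{"dx":0,"dy":0,"dz":8.1,"ax":0,"ay":0,"az":1.5,"fingers":0.4}]' 50 >/dev/null
python3 -m pendant '[{"dx":0,"dy":0,"dz":0,"ax":0,"ay":0,"az":0,"fingers":0.1},{"dx":0,"dy":0,"dz":0,"ax":0,"ay":0,"az":0,"fingers":0.1},{"dx":0,"dy":0,"dz":0,"ax":0,"ay":0,"az":0,"fingers":0.1},{"dx":0,"dy":0,"dz":0,"ax":0,"ay":0,"az":0,"fingers":0.1},{"dx":0,"dy":0,"dz":0,"ax":0,"ay":0,"az":0,"fingers":0.1}]'
python3 -m pendant '[{"dx":0,"dy":0,"dz":-2,"ax":0,"ay":0,"az":0,"fingers":0.1},{"dx":0,"dy":0,"dz":-5,"ax":0,"ay":0,"az":0,"fingers":0.1},{"dx":0,"dy":0,"dz":-9,"ax":0,"ay":0,"az":0,"fingers":0.1},{"dx":0,"dy":0,"dz":-11,"ax":0,"ay":0,"az":0,"fingers":0.1},{"dx":0,"dy":0,"dz":-11,"ax":0,"ay":0,"az":0,"fingers":0.1}]' | grep -E 'tcp|width|grasp'
python3 -c "from h import *;to(.4584,-.2494,.165,None)"
```

```text
clock: 20.1
tcp_pos: [0.6657, 0.1019, 0.0565]
tool_rot: [0.25, 0.968, 0.001, 0.001]
ft_force: [0.5, 0.5, 6.7]
width: 0.236
grasp_force: 50.2
tcp_pos: [0.6664, 0.1016, 0.1684]
width: 0.241
grasp_force: 49.6
t 20.6 tcp [0.6664 0.1016 0.1684] yaw 61.1 tilt 0.29 -> d [  1.23 -40.79   0.2 ] az 0.0 w 0.241 F 49.6
```

```bash
python3 -m pendant '[{"dx":0.1,"dy":-4,"dz":0,"ax":0,"ay":0,"az":0,"fingers":0.1},{"dx":0.3,"dy":-8.5,"dz":0,"ax":0,"ay":0,"az":0,"fingers":0.1},{"dx":0.4,"dy":-13,"dz":0,"ax":0,"ay":0,"az":0,"fingers":0.1},{"dx":0.5,"dy":-17.5,"dz":0,"ax":0,"ay":0,"az":0,"fingers":0.1},{"dx":0.6,"dy":-22,"dz":0,"ax":0,"ay":0,"az":0,"fingers":0.1}]' | grep -E 'tcp|width|grasp'
python3 -m pendant '[{"dx":0.1,"dy":-4.5,"dz":0,"ax":0,"ay":0,"az":0,"fingers":0.1},{"dx":0.3,"dy":-9,"dz":0,"ax":0,"ay":0,"az":0,"fingers":0.1},{"dx":0.4,"dy":-13,"dz":0,"ax":0,"ay":0,"az":0,"fingers":0.1},{"dx":0.5,"dy":-16.5,"dz":0,"ax":0,"ay":0,"az":0,"fingers":0.1},{"dx":0.6,"dy":-18.8,"dz":0,"ax":0,"ay":0,"az":0,"fingers":0.1}]' | grep -E 'tcp|width|grasp'
python3 -m pendant '[{"dx":0,"dy":0,"dz":2,"ax":0,"ay":0,"az":0,"fingers":0.1},{"dx":0,"dy":0,"dz":2,"ax":0,"ay":0,"az":0,"fingers":0.1},{"dx":0,"dy":0,"dz":2,"ax":0,"ay":0,"az":0,"fingers":0.1},{"dx":0,"dy":0,"dz":2,"ax":0,"ay":0,"az":0,"fingers":0.1},{"dx":0,"dy":0,"dz":2,"ax":0,"ay":0,"az":0,"fingers":0.1}]' | grep -E 'tcp|width|grasp'
python3 -c "from h import *;to(.4584,-.2494,.0575,None)"
```

```text
tcp_pos: [0.5507, -0.0893, 0.1632]
width: 0.239
grasp_force: 49.7
tcp_pos: [0.454, -0.2518, 0.1636]
width: 0.237
grasp_force: 49.7
tcp_pos: [0.4576, -0.2492, 0.1456]
width: 0.242
grasp_force: 49.7
t 22.1 tcp [ 0.4576 -0.2492  0.1456] yaw 61.2 tilt 0.02 -> d [-0.07  0.02  8.81] az 0.0 w 0.242 F 49.7
```

```bash
python3 -m pendant '[{"dx":-0.1,"dy":0,"dz":3,"ax":0,"ay":0,"az":0,"fingers":0.1},{"dx":-0.1,"dy":0,"dz":6,"ax":0,"ay":0,"az":0,"fingers":0.1},{"dx":-0.1,"dy":0,"dz":8,"ax":0,"ay":0,"az":0,"fingers":0.1},{"dx":-0.1,"dy":0,"dz":8.7,"ax":0,"ay":0,"az":0,"fingers":0.1},{"dx":-0.1,"dy":0,"dz":8.9,"ax":0,"ay":0,"az":0,"fingers":0.1}]' 
python3 -m pendant '[{"dx":0,"dy":0,"dz":0,"ax":0,"ay":0,"az":0,"fingers":0.1},{"dx":0,"dy":0,"dz":0,"ax":0,"ay":0,"az":0,"fingers":0.1},{"dx":0,"dy":0,"dz":0,"ax":0,"ay":0,"az":0,"fingers":0.1},{"dx":0,"dy":0,"dz":0,"ax":0,"ay":0,"az":0,"fingers":0.6},{"dx":0,"dy":0,"dz":0,"ax":0,"ay":0,"az":0,"fingers":0.6}]'
python3 -m pendant '[{"dx":0,"dy":0,"dz":0,"ax":0,"ay":0,"az":0,"fingers":0.6},{"dx":0,"dy":0,"dz":0,"ax":0,"ay":0,"az":0,"fingers":0.6},{"dx":0,"dy":0,"dz":-4,"ax":0,"ay":0,"az":0,"fingers":0.6},{"dx":0,"dy":0,"dz":-8,"ax":0,"ay":0,"az":0,"fingers":0.6},{"dx":0,"dy":0,"dz":-12,"ax":0,"ay":0,"az":0,"fingers":1}]'
python3 -c "from h import *;nut(.458,-.248);to(.6716,-.1462,.158,None)"
```

```text
clock: 22.6
tcp_pos: [0.4577, -0.2494, 0.0564]
tool_rot: [0.249, 0.968, 0.001, -0.001]
ft_force: [-6.5, 5.1, 13.8]
width: 0.24
grasp_force: 51.6
clock: 23.1
tcp_pos: [0.4584, -0.2505, 0.0568]
tool_rot: [0.25, 0.968, -0.0, 0.001]
ft_force: [0.3, 0.7, -0.1]
width: 0.568
grasp_force: 0.0
clock: 23.6
tcp_pos: [0.4575, -0.2502, 0.1775]
tool_rot: [0.25, 0.968, -0.0, -0.0]
ft_force: [0.6, -0.1, -0.5]
width: 0.748
grasp_force: 0.0
nut [ 0.4595 -0.2483] r 0.0114 0.0131 flats 2.4 strength 0.00029
t 23.6 tcp [ 0.4604 -0.2521  0.1839] yaw 61.0 tilt 0.48 -> d [-13.32  19.49   2.73] az 0.0 w 0.837 F 0.0
```

Next is the blue brush in the green dish.

```bash
python3 -m pendant '[{"dx":-2.5,"dy":3.8,"dz":0,"ax":0,"ay":0,"az":0,"fingers":1},{"dx":-5,"dy":7.6,"dz":0,"ax":0,"ay":0,"az":0,"fingers":1},{"dx":-8,"dy":12,"dz":0,"ax":0,"ay":0,"az":0,"fingers":1},{"dx":-11,"dy":16,"dz":0,"ax":0,"ay":0,"az":0,"fingers":1},{"dx":-13.4,"dy":19.5,"dz":0,"ax":0,"ay":0,"az":0,"fingers":1}]' >/dev/null
python3 -m pendant '[{"dx":0,"dy":0,"dz":4,"ax":0,"ay":0,"az":0,"fingers":1},{"dx":0,"dy":0,"dz":4,"ax":0,"ay":0,"az":0,"fingers":1},{"dx":0,"dy":0,"dz":4,"ax":0,"ay":0,"az":0,"fingers":1},{"dx":0,"dy":0,"dz":4,"ax":0,"ay":0,"az":0,"fingers":1},{"dx":0,"dy":0,"dz":4,"ax":0,"ay":0,"az":0,"fingers":1}]' >/dev/null
python3 -c "
from h import *
c,a=nut(.6716,-.1437,'pics/n7.png');to(c[0],c[1]-.0025,.0565,a);to(c[0],c[1]-.0025,.0565,a+60)"
```

```text
nut [ 0.6721 -0.1436] r 0.0110 0.0129 flats 58.5 strength 0.00026
t 24.7 tcp [ 0.6698 -0.1452  0.1382] yaw 61.0 tilt 0.14 -> d [-0.23  0.03  8.17] az 2.5 w 1.002 F 0.0
t 24.7 tcp [ 0.6698 -0.1452  0.1382] yaw 61.0 tilt 0.14 -> d [-0.23  0.03  8.17] az -57.5 w 1.002 F 0.0
```

View pics/n7.png

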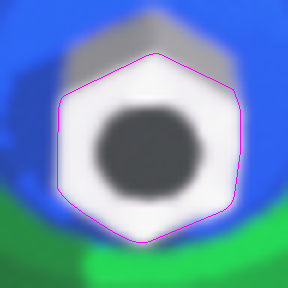

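The nut is cleanly outlined, so I'll grip it.

```bash
python3 -m pendant '[{"dx":-0.2,"dy":0,"dz":3,"ax":0,"ay":0,"az":2.5,"fingers":1},{"dx":-0.2,"dy":0,"dz":5,"ax":0,"ay":0,"az":2.5,"fingers":1},{"dx":-0.2,"dy":0,"dz":7,"ax":0,"ay":0,"az":2.5,"fingers":1},{"dx":-0.2,"dy":0,"dz":8.1,"ax":0,"ay":0,"az":2.5,"fingers":1},{"dx":-0.2,"dy":0,"dz":8.1,"ax":0,"ay":0,"az":2.5,"fingers":0.4}]' 50 >/dev/null
python3 -m pendant '[{"dx":0,"dy":0,"dz":0,"ax":0,"ay":0,"az":0,"fingers":0.1},{"dx":0,"dy":0,"dz":0,"ax":0,"ay":0,"az":0,"fingers":0.1},{"dx":0,"dy":0,"dz":0,"ax":0,"ay":0,"az":0,"fingers":0.1},{"dx":0,"dy":0,"dz":0,"ax":0,"ay":0,"az":0,"fingers":0.1},{"dx":0,"dy":0,"dz":0,"ax":0,"ay":0,"az":0,"fingers":0.1}]'
python3 -m pendant '[{"dx":0,"dy":0,"dz":-2,"ax":0,"ay":0,"az":0,"fingers":0.1},{"dx":0,"dy":0,"dz":-5,"ax":0,"ay":0,"az":0,"fingers":0.1},{"dx":0,"dy":0,"dz":-9,"ax":0,"ay":0,"az":0,"fingers":0.1},{"dx":0,"dy":0,"dz":-9,"ax":0,"ay":0,"az":0,"fingers":0.1},{"dx":0,"dy":0,"dz":-9,"ax":0,"ay":0,"az":0,"fingers":0.1}]' | grep -E 'tcp|width|grasp'
python3 -c "from h import *;to(.6616,.1074,.147,None)"
```

```text
clock: 25.7
tcp_pos: [0.6719, -0.1456, 0.0565]
tool_rot: [0.271, 0.963, 0.0, 0.001]
ft_force: [-1.0, -0.4, 5.8]
width: 0.244
grasp_force: 49.9
tcp_pos: [0.6715, -0.1452, 0.1459]
width: 0.238
grasp_force: 49.4
t 26.2 tcp [ 0.6715 -0.1452  0.1459] yaw 58.6 tilt 0.08 -> d [14.01 21.04 -0.1 ] az 0.0 w 0.238 F 49.4
```

```bash
python3 -m pendant '[{"dx":2.5,"dy":3.8,"dz":0,"ax":0,"ay":0,"az":0,"fingers":0.1},{"dx":5,"dy":7.5,"dz":0,"ax":0,"ay":0,"az":0,"fingers":0.1},{"dx":7.5,"dy":11.3,"dz":0,"ax":0,"ay":0,"az":0,"fingers":0.1},{"dx":10,"dy":15,"dz":0,"ax":0,"ay":0,"az":0,"fingers":0.1},{"dx":12,"dy":18,"dz":0,"ax":0,"ay":0,"az":0,"fingers":0.1}]' | grep -E 'tcp|width|grasp'
python3 -m pendant '[{"dx":2,"dy":3,"dz":0,"ax":0,"ay":0,"az":0,"fingers":0.1},{"dx":2,"dy":3,"dz":0,"ax":0,"ay":0,"az":0,"fingers":0.1},{"dx":2,"dy":3,"dz":0,"ax":0,"ay":0,"az":0,"fingers":0.1},{"dx":2,"dy":3,"dz":0,"ax":0,"ay":0,"az":0,"fingers":0.1},{"dx":2,"dy":3,"dz":0,"ax":0,"ay":0,"az":0,"fingers":0.1}]' | grep -E 'tcp|width|grasp'
python3 -c "from h import *;to(.6616,.1074,.0575,None)"
```

```text
tcp_pos: [0.6608, 0.0744, 0.1429]
width: 0.241
grasp_force: 49.5
tcp_pos: [0.661, 0.105, 0.1446]
width: 0.239
grasp_force: 49.6
t 27.2 tcp [0.661  0.105  0.1446] yaw 58.5 tilt 0.09 -> d [0.07 0.25 8.71] az 0.0 w 0.239 F 49.6
```

```bash
python3 -m pendant '[{"dx":0.1,"dy":0.2,"dz":3,"ax":0,"ay":0,"az":0,"fingers":0.1},{"dx":0.1,"dy":0.2,"dz":6,"ax":0,"ay":0,"az":0,"fingers":0.1},{"dx":0.1,"dy":0.2,"dz":8,"ax":0,"ay":0,"az":0,"fingers":0.1},{"dx":0.1,"dy":0.2,"dz":8.6,"ax":0,"ay":0,"az":0,"fingers":0.1},{"dx":0.1,"dy":0.2,"dz":8.8,"ax":0,"ay":0,"az":0,"fingers":0.1}]' 
python3 -m pendant '[{"dx":0,"dy":0,"dz":0,"ax":0,"ay":0,"az":0,"fingers":0.1},{"dx":0,"dy":0,"dz":0,"ax":0,"ay":0,"az":0,"fingers":0.1},{"dx":0,"dy":0,"dz":0,"ax":0,"ay":0,"az":0,"fingers":0.1},{"dx":0,"dy":0,"dz":0,"ax":0,"ay":0,"az":0,"fingers":0.6},{"dx":0,"dy":0,"dz":0,"ax":0,"ay":0,"az":0,"fingers":0.6}]'
python3 -m pendant '[{"dx":0,"dy":0,"dz":0,"ax":0,"ay":0,"az":0,"fingers":0.6},{"dx":0,"dy":0,"dz":0,"ax":0,"ay":0,"az":0,"fingers":0.6},{"dx":0,"dy":0,"dz":-4,"ax":0,"ay":0,"az":0,"fingers":0.6},{"dx":0,"dy":0,"dz":-8,"ax":0,"ay":0,"az":0,"fingers":0.6},{"dx":0,"dy":0,"dz":-12,"ax":0,"ay":0,"az":0,"fingers":1}]'
python3 -c "from h import *;nut(.6616,.11);to(.4584,-.2505,.176,61.2)"
```

```text
clock: 27.7
tcp_pos: [0.6612, 0.1078, 0.057]
tool_rot: [0.271, 0.962, -0.0, -0.0]
ft_force: [0.2, 0.1, -1.6]
width: 0.239
grasp_force: 49.6
clock: 28.2
tcp_pos: [0.6619, 0.1093, 0.058]
tool_rot: [0.271, 0.963, 0.0, 0.001]
ft_force: [-0.3, 0.1, 0.5]
width: 0.569
grasp_force: 0.0
clock: 28.7
tcp_pos: [0.6612, 0.109, 0.1785]
tool_rot: [0.271, 0.963, -0.0, -0.0]
ft_force: [-0.3, -0.1, -0.5]
width: 0.753
grasp_force: 0.0
nut [0.6628 0.1107] r 0.0112 0.0129 flats 58.3 strength 0.00028
t 28.8 tcp [0.6647 0.1093 0.1864] yaw 58.6 tilt 0.56 -> d [ -1.16 -41.47   0.77] az -2.6 w 0.839 F 0.0
```

```bash
python3 -m pendant '[{"dx":-0.1,"dy":-5,"dz":0,"ax":0,"ay":0,"az":0,"fingers":1},{"dx":-0.3,"dy":-10,"dz":0,"ax":0,"ay":0,"az":0,"fingers":1},{"dx":-0.4,"dy":-14,"dz":0,"ax":0,"ay":0,"az":0,"fingers":1},{"dx":-0.5,"dy":-18,"dz":0,"ax":0,"ay":0,"az":0,"fingers":1},{"dx":-0.6,"dy":-22,"dz":0,"ax":0,"ay":0,"az":0,"fingers":1}]' >/dev/null
python3 -m pendant '[{"dx":-0.1,"dy":-5,"dz":0,"ax":0,"ay":0,"az":-2.6,"fingers":1},{"dx":-0.3,"dy":-10,"dz":0,"ax":0,"ay":0,"az":-2.6,"fingers":1},{"dx":-0.4,"dy":-14,"dz":0,"ax":0,"ay":0,"az":-2.6,"fingers":1},{"dx":-0.5,"dy":-18,"dz":0,"ax":0,"ay":0,"az":-2.6,"fingers":1},{"dx":-0.6,"dy":-19.3,"dz":0,"ax":0,"ay":0,"az":-2.6,"fingers":1}]' >/dev/null
python3 -m pendant '[{"dx":0,"dy":0,"dz":4,"ax":0,"ay":0,"az":0,"fingers":0.7},{"dx":0,"dy":0,"dz":4,"ax":0,"ay":0,"az":0,"fingers":0.7},{"dx":0,"dy":0,"dz":4,"ax":0,"ay":0,"az":0,"fingers":0.7},{"dx":0,"dy":0,"dz":4,"ax":0,"ay":0,"az":0,"fingers":0.7},{"dx":0,"dy":0,"dz":4,"ax":0,"ay":0,"az":0,"fingers":0.7}]' >/dev/null
python3 -c "
from h import *
c,a=nut(.4584,-.248);to(c[0],c[1]-.0025,.0565,a);to(c[0],c[1]-.0025,.0565,a+60)"
```

```text
nut [ 0.4586 -0.2476] r 0.0103 0.0131 flats 3.7 strength 0.00023
t 30.3 tcp [ 0.4573 -0.2494  0.1384] yaw 61.2 tilt 0.10 -> d [-0.13 -0.01  8.19] az 57.5 w 0.699 F 0.0
t 30.3 tcp [ 0.4573 -0.2494  0.1384] yaw 61.2 tilt 0.10 -> d [-0.13 -0.01  8.19] az -2.5 w 0.699 F 0.0
```

```bash
python3 -m pendant '[{"dx":-0.1,"dy":0,"dz":3,"ax":0,"ay":0,"az":-1,"fingers":0.7},{"dx":-0.1,"dy":0,"dz":5,"ax":0,"ay":0,"az":-1,"fingers":0.7},{"dx":-0.1,"dy":0,"dz":7,"ax":0,"ay":0,"az":-1,"fingers":0.7},{"dx":-0.1,"dy":0,"dz":8.1,"ax":0,"ay":0,"az":-1,"fingers":0.7},{"dx":-0.1,"dy":0,"dz":8.1,"ax":0,"ay":0,"az":-1,"fingers":0.4}]' 50 >/dev/null
python3 -m pendant '[{"dx":0,"dy":0,"dz":0,"ax":0,"ay":0,"az":0,"fingers":0.1},{"dx":0,"dy":0,"dz":0,"ax":0,"ay":0,"az":0,"fingers":0.1},{"dx":0,"dy":0,"dz":0,"ax":0,"ay":0,"az":0,"fingers":0.1},{"dx":0,"dy":0,"dz":0,"ax":0,"ay":0,"az":0,"fingers":0.1},{"dx":0,"dy":0,"dz":0,"ax":0,"ay":0,"az":0,"fingers":0.1}]'
python3 -m pendant '[{"dx":0,"dy":0,"dz":-2,"ax":0,"ay":0,"az":0,"fingers":0.1},{"dx":0,"dy":0,"dz":-5,"ax":0,"ay":0,"az":0,"fingers":0.1},{"dx":0,"dy":0,"dz":-9,"ax":0,"ay":0,"az":0,"fingers":0.1},{"dx":0,"dy":0,"dz":-9,"ax":0,"ay":0,"az":0,"fingers":0.1},{"dx":0,"dy":0,"dz":-9,"ax":0,"ay":0,"az":0,"fingers":0.1}]' | grep -E 'tcp|width|grasp'
python3 -c "from h import *;to(.6694,-.1483,.147,None)"
```

```text
clock: 31.3
tcp_pos: [0.4581, -0.2503, 0.0573]
tool_rot: [0.24, 0.971, 0.0, 0.001]
ft_force: [-1.1, 1.8, 7.1]
width: 0.241
grasp_force: 49.6
tcp_pos: [0.4576, -0.25, 0.1468]
width: 0.241
grasp_force: 50.0
t 31.8 tcp [ 0.4576 -0.25    0.1468] yaw 62.2 tilt 0.10 -> d [-14.    18.87   0.02] az 0.0 w 0.241 F 50.0
```

```bash
python3 -m pendant '[{"dx":-2.5,"dy":3.4,"dz":0,"ax":0,"ay":0,"az":0,"fingers":0.1},{"dx":-5,"dy":6.8,"dz":0,"ax":0,"ay":0,"az":0,"fingers":0.1},{"dx":-7.8,"dy":10.5,"dz":0,"ax":0,"ay":0,"az":0,"fingers":0.1},{"dx":-10.5,"dy":14,"dz":0,"ax":0,"ay":0,"az":0,"fingers":0.1},{"dx":-12.5,"dy":17,"dz":0,"ax":0,"ay":0,"az":0,"fingers":0.1}]' | grep -E 'tcp|width|grasp'
python3 -m pendant '[{"dx":-1.5,"dy":1.9,"dz":0,"ax":0,"ay":0,"az":0,"fingers":0.1},{"dx":-1.5,"dy":1.9,"dz":0,"ax":0,"ay":0,"az":0,"fingers":0.1},{"dx":-1.5,"dy":1.9,"dz":0,"ax":0,"ay":0,"az":0,"fingers":0.1},{"dx":-1.5,"dy":1.9,"dz":0,"ax":0,"ay":0,"az":0,"fingers":0.1},{"dx":-1.5,"dy":1.9,"dz":0,"ax":0,"ay":0,"az":0,"fingers":0.1}]' | grep -E 'tcp|width|grasp'
python3 -c "from h import *;to(.6694,-.1483,.058,None)"
```

```text
tcp_pos: [0.6482, -0.156, 0.1436]
width: 0.239
grasp_force: 49.9
tcp_pos: [0.6681, -0.1493, 0.1459]
width: 0.241
grasp_force: 49.9
t 32.8 tcp [ 0.6681 -0.1493  0.1459] yaw 62.1 tilt 0.07 -> d [-0.08  0.16  8.79] az 0.0 w 0.241 F 49.9
```

```bash
python3 -m pendant '[{"dx":-0.1,"dy":0.1,"dz":3,"ax":0,"ay":0,"az":0,"fingers":0.1},{"dx":-0.1,"dy":0.1,"dz":6,"ax":0,"ay":0,"az":0,"fingers":0.1},{"dx":-0.1,"dy":0.1,"dz":8,"ax":0,"ay":0,"az":0,"fingers":0.1},{"dx":-0.1,"dy":0.1,"dz":8.6,"ax":0,"ay":0,"az":0,"fingers":0.1},{"dx":-0.1,"dy":0.1,"dz":8.8,"ax":0,"ay":0,"az":0,"fingers":0.1}]' 
python3 -m pendant '[{"dx":0,"dy":0,"dz":0,"ax":0,"ay":0,"az":0,"fingers":0.1},{"dx":0,"dy":0,"dz":0,"ax":0,"ay":0,"az":0,"fingers":0.1},{"dx":0,"dy":0,"dz":0,"ax":0,"ay":0,"az":0,"fingers":0.1},{"dx":0,"dy":0,"dz":0,"ax":0,"ay":0,"az":0,"fingers":0.6},{"dx":0,"dy":0,"dz":0,"ax":0,"ay":0,"az":0,"fingers":0.6}]'
python3 -m pendant '[{"dx":0,"dy":0,"dz":0,"ax":0,"ay":0,"az":0,"fingers":0.6},{"dx":0,"dy":0,"dz":0,"ax":0,"ay":0,"az":0,"fingers":0.6},{"dx":0,"dy":0,"dz":-4,"ax":0,"ay":0,"az":0,"fingers":0.6},{"dx":0,"dy":0,"dz":-8,"ax":0,"ay":0,"az":0,"fingers":0.6},{"dx":0,"dy":0,"dz":-13,"ax":0,"ay":0,"az":0,"fingers":0.6}]'
python3 -m pendant '[{"dx":4,"dy":-5,"dz":0,"ax":0,"ay":0,"az":0,"fingers":0.6},{"dx":6,"dy":-8,"dz":0,"ax":0,"ay":0,"az":0,"fingers":0.6},{"dx":9,"dy":-12,"dz":0,"ax":0,"ay":0,"az":0,"fingers":0.6},{"dx":12,"dy":-15,"dz":0,"ax":0,"ay":0,"az":0,"fingers":0.6},{"dx":14,"dy":-19,"dz":0,"ax":0,"ay":0,"az":0,"fingers":0.6}]'
python3 - <<'E'
from h import *
im,d=bot.get_image("top");cv2.imwrite("pics/top1.png",im[:,:,::-1])
APP.pop("spare")
for k,v in measure(im,d,bot.camera_params("top")).items():print(k,v)
E
```

```text
clock: 33.3
tcp_pos: [0.6701, -0.1483, 0.0582]
tool_rot: [0.241, 0.971, -0.0, -0.0]
ft_force: [1.0, 0.3, -2.2]
width: 0.242
grasp_force: 49.9
clock: 33.8
tcp_pos: [0.6712, -0.1479, 0.0592]
tool_rot: [0.24, 0.971, 0.0, 0.001]
ft_force: [0.1, 0.3, 0.0]
width: 0.571
grasp_force: 0.0
clock: 34.3
tcp_pos: [0.6697, -0.1476, 0.1882]
tool_rot: [0.24, 0.971, -0.0, -0.001]
ft_force: [1.1, -0.3, 0.0]
width: 0.601
grasp_force: 0.0
clock: 34.8
tcp_pos: [0.4563, -0.2498, 0.1884]
tool_rot: [0.24, 0.971, 0.001, 0.0]
ft_force: [-0.0, -1.3, 0.3]
width: 0.603
grasp_force: 0.0
red (array([0.4768, 0.2588]), 0.0586, array([0.4769, 0.2586]), 82)
yellow (array([0.4725, 0.0155]), 0.0587, array([0.4713, 0.0148]), 77)
green (array([ 0.6699, -0.1483]), 0.0585, array([ 0.6715, -0.1485]), 71)
blue (array([0.6616, 0.1074]), 0.0587, array([0.661 , 0.1077]), 74)
```

View pics/top1.png

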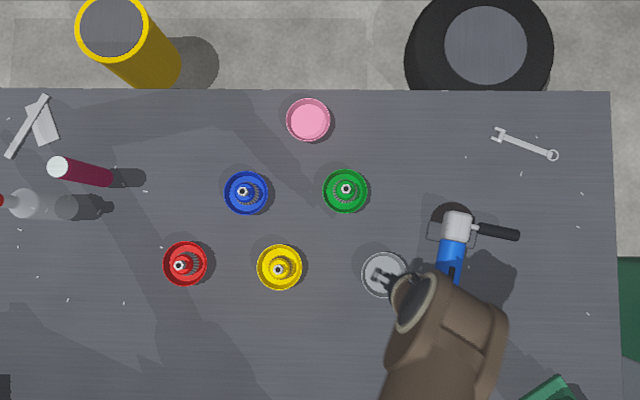

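The top view shows every brush upright in its own dish and within 2 mm of centre: red (181,265), yellow (279,269), blue (243,191), green (346,189). The grinder's head is still at (458,225), and the arm is clear of everything. I'll hand in.

```bash
python3 -c "from plant import bot;print(bot.sign_off())"
```

```text
the job is handed in; nothing more can be done
None
```

I handed the job in at about 35 s: all four brushes stand in the dishes of their own colour, within 2 mm of centre by the top camera, and the grinder was not moved.

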